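# Lock the bayonet filler cap on the torch cooler

### The arm

A 7-joint arm with a two-finger parallel gripper is mounted at the origin on the work surface. World frame = base frame: x ahead of the robot, y to its left, z up, the work surface at z = 0. Lengths are in m, angles in rad, forces in N, time in s.
With the tool pointing down it reaches from about 0.425 to 0.95 m from the base axis. Payload 16.7 kg.
Tool frame: the origin (TCP) lies midway between the tips of the shut fingers; the grasp point (between the pads) lies 19 mm behind it; z points along the fingers, y is the direction in which the jaws open and shut (so a half turn about z gives the same grasp; the last joint's range is limited). The gripper opens to 94 mm and grips with 3 to 60 N. Pads are 16 mm wide; open, the fingers measure 119 mm over their backs; the gripper's body (75 mm by 177 mm) begins 78 mm behind the grasp point.
Start: joints at [-1.29, 0.426, 0.074, 1.606, -0.034, 1.111, -0.067], TCP at [0.281, 0.614, 0.205] pointing down, gripper open.
Joint ranges: [-2.85, 2.85], [-0.5, 2.14], [-1.23, 1.37], [0.21, 2.46], [-1.02, 4.16], [0.16, 2.05], [-2.73, 2.73]. Speed limits (rad/s): [1.89, 1.89, 2.39, 2.39, 3.01, 3.01, 3.01].

### API

Orientations are given as a unit quaternion [x, y, z, w].
In Python, from plant import telemetry, imaging, r gives the robot as it stands.
- The arm moves only by the tool step_arm, never from a script. Its argument "targets" is one flat list of numbers, 5 for each row, row after row: the closure, from 0 (fully open) to 1 (shut), then the shift along the tool's x, y, z in m, then the turn about the tool's z in degrees. In form: [gripper, x, y, z, twist, gripper, x, y, z, twist, ...]. A call has 1 to 20 rows; each row is the pose to reach, as a shift and turn from the pose commanded when the call began, along the tool's axes at that moment; what a row does not reach only later rows make up. A row lasts 1/12 s, in which the tool goes at most 41.7 mm and 7.16 degrees, less where a joint would pass 70% of its speed; a pose out of reach is approached as far as the arm can. A call with a gripper value outside its range is refused whole. The fingers move at their own pace and stop on an object; "newtons" is the grip in N (left out, the last holds). Time passes only in rows, so rows that repeat a pose let the fingers close. It gives the time, the measured TCP pose, the force and the opening at its end, in the units of the state.
- telemetry.sense(): the state, without advancing time (a new reading comes with each control period).
- imaging.grab_frame(name): name is "side" or "top" or "wrist"; returns (picture, depth): 384x512x3 uint8, red, green, blue; 384x512 float32, m along the optical axis (not along the pixel's ray), 0 where there is no reading.
- imaging.camera_info(name): a dict with "fx", "fy", "cx", "cy" (pixels), "D" ([k1, k2, p1, p2, k3] as OpenCV has them; the pictures are not rectified), "xyz" and "orientation" of the camera in the world. Camera axes: x right, y up, looking along -z (the intrinsics and any distortion apply to the point x, -y, -z); pixel columns grow to the right and rows downward; lengths in m; the calibration is good to about 2 mm. A picture is of the moment at which its call begins: read the wrist's pose just before it. camera_info takes no time and is no camera call; for the wrist camera it gives the pose at the moment of the call.
- r.sign_off(): hands the job in, once; it reports no verdict.
The state is a dict: "time_s": time; "joints": joint angles; "joint_velocities": joint speeds; "tau": joint torques, N m; "tcp_pos": TCP position; "tcp_rot": TCP orientation; "contact_force": force on the tool from outside, world axes, zero at the start; "wrist_torque": the same for the moment, N m; "finger_gap": opening from 0.0 (shut) to 1.0 (fully open).
Only numpy, scipy, OpenCV 4.12 (cv2) and the standard library are available. Lean on these libraries where they do the work, as an engineer would, in place of code of your own. Each camera call takes 0.05 s, during which the arm holds its last target.

### The job

Pick up the loose filler cap with the straight wing grip and close the neck of the torch cooler's coolant tank with it: find the two slots with its lugs, push it in against the spring, twist it clockwise (seen from above) to the stop so that it stays locked, and let go. Press and twist gently (the stop is felt at once, do not force it) and leave the other things on the bench where they are.

Things in the scene. Friction and masses are not known exactly. Their poses are not given: they have to be found in the camera images.
- cap: Bayonet filler cap, about 150 g, standing on its plug. Origin: centre of the underside of its black disc (60 mm across, 6 mm thick), 23.5 mm above the bench at the start; z up. Grip bar on the disc along the cap's x: 46 mm long, 14 mm thick, top 36 mm above the origin. Below: metal plug 39 mm across, nose tapering to 29 mm, its end 23.5 mm below the origin. A half turn makes no difference.
- cap_lugs (a point): Point on the cap's axis at the height of its two lugs, 10.5 mm below the cap's origin, axes as the cap's. The lugs stick out of the plug along the cap's +x and -x, in line with the grip bar; each is 10 mm wide and 6 mm high, the tips 26.5 mm from the axis.
- tank: Coolant tank, fixed grey metal case 220 x 260 mm (x, y), top 168 mm above the bench. Origin: centre of its underside. It carries the filler neck 50 mm towards its -x and a carrying handle (201 mm high) 60 mm towards its +x.
- neck (a point): Centre of the neck's mouth, level with the top of its lip, 205 mm above the bench; axes as the tank's, z up. Steel tube 68 mm outside, 57 mm inside; lip 5 mm thick, hole 42 mm, two opposite slots 13.5 mm wide. The slots lie 1.05 rad anticlockwise (from above) of the neck's +x and -x, but the slotted ring may sit up to 0.4 rad round from there either way, unmeasured: find them by feel or eye.
- neck_pad (a point): Top of the unpressed spring pad inside the neck, on the axis, 15 mm below the mouth (fixed point). Cap origin above the mouth: 13.5 mm with the lugs resting on the lip; 8.5 mm when in the slots and the plug meets the pad (4 N); below 2.5 mm the lugs can turn under the lip; 0 when the disc meets the lip (9 N from the spring). Locked and let go it rides at 2.5 mm.
- neck_stop (a point): The turn stop on the neck's +x side under the lip, 25 mm from the axis, 8 mm below the mouth; a like one lies opposite. Turned clockwise, the lugs meet these stops when the grip bar lies along the neck's x axis; anticlockwise they can turn to 1.75 rad from there. Until the stop the turn takes well under 0.25 N m; 0.3 N m against it is plenty, and it is stiff: near it go in small steps.
- plug: a plain push-in plug, decoy: same black disc and metal plug as the cap, but a round knob (32 mm across) instead of a bar and no lugs; not wanted. Origin: centre of the disc's underside
- coupling: loose steel pipe coupling, a ring 56 mm outside, 36 mm high, standing on the bench; bystander
- square: small red triangular magnetic welding square, 60 x 60 x 14 mm, lying flat; bystander
- hammer: hammer, 240 mm long, lying on the bench; bystander
- brush: hand brush, 220 mm long, lying on the bench; bystander
- can: white can, 60 mm across, 150 mm tall, standing; bystander
Not all that is in view belongs to the job. What is shaped like the cap but blue, brown or red is not meant.

How it is judged:
By the outcome, as a careful person would: the job done as asked, in the order asked, and still so for the second after the job is handed in, with the robot touching nothing.
It also fails if it takes over 66 s, if anything falls off the work surface, if the arm or the gripper's body presses on something with over 40 N, if the wrist force passes 120 N, or if a joint passes its speed limit or range.

## Working session

There is one attempt and no reset: what is moved stays moved. The work goes in short steps, Python scripts to look and compute and a tool call to move; the robot and the scene stay as the last step left them, time stands still between calls to the robot, and variables do not carry over. Pictures are saved under pics/ and viewed, and the job is handed in when it is done.

Besides the shell and the picture viewer there is one more tool, called after "Request:" as name(argument=value, ...) on one line, values as JSON. step_arm: Moves the arm, as the interface text tells. Its arguments: {"type":"object","properties":{"targets":{"type":"array"},"newtons":{"type":"number"}},"required":["targets"]}

```bash
ls; mkdir -p pics; cat > h.py <<'E'
from plant import telemetry, imaging, r
import numpy as np, cv2
from scipy.spatial.transform import Rotation as R
def save(n,fn):
    ci=imaging.camera_info(n); p,d=imaging.grab_frame(n)
    cv2.imwrite('pics/'+fn+'.png',p[:,:,::-1]); np.savez('pics/'+fn+'.npz',p=p,d=d,ci=np.array(ci,dtype=object)); return p,d,ci
def load(fn):
    z=np.load('pics/'+fn+'.npz',allow_pickle=True); return z['p'],z['d'],z['ci'].item()
def pts(uv,depth,ci):
    K=np.array([[ci['fx'],0,ci['cx']],[0,ci['fy'],ci['cy']],[0,0,1.]])
    n=cv2.undistortPoints(np.array(uv,float).reshape(-1,1,2),K,np.array(ci['D'],float)).reshape(-1,2)
    depth=np.asarray(depth).reshape(-1)
    c=np.c_[n[:,0]*depth,-n[:,1]*depth,-depth]
    return R.from_quat(ci['orientation']).apply(c)+np.array(ci['xyz'])
def onplane(uv,z,ci):
    a=pts(uv,np.ones(len(uv)),ci); o=np.array(ci['xyz']); d=a-o
    return o+d*((z-o[2])/d[:,2])[:,None]
def crop(fn,x0,y0,x1,y1,s,out):
    p=load(fn)[0]; cv2.imwrite('pics/'+out+'.png',cv2.resize(p[y0:y1,x0:x1,::-1],None,fx=s,fy=s,interpolation=cv2.INTER_CUBIC))
def cloud(fn):
    p,d,ci=load(fn); v,u=np.mgrid[0:384,0:512]; P=pts(np.c_[u.ravel(),v.ravel()],d.ravel(),ci).reshape(384,512,3); P[d==0]=np.nan; return P
E
python3 - <<'E'
from h import *
s=telemetry.sense()
for k,v in s.items(): print(k,np.round(v,3))
for n in ['side','top','wrist']:
    p,d,ci=save(n,n+'0'); print(n,ci)
E
```

```text
pics
time_s 0.0
joints [-1.291  0.427  0.074  1.607 -0.034  1.111 -0.067]
joint_velocities [ 0.    -0.001 -0.     0.     0.     0.002  0.001]
tau [-0.000e+00 -9.358e+01  3.666e+00 -4.542e+01 -4.900e-02  2.000e-02
  0.000e+00]
tcp_pos [0.281 0.613 0.205]
tcp_rot [ 0.213  0.977 -0.001 -0.   ]
contact_force [-0.133  0.993  0.363]
wrist_torque [ 0.012 -0.032  0.054]
finger_gap 1.001
side {'fx': 361.3238956603605, 'fy': 361.3238956603605, 'cx': 254.5975927887029, 'cy': 187.7363761611863, 'D': array([-0.02073827,  0.        ,  0.        ,  0.        ,  0.        ]), 'xyz': array([ 0.24219808, -0.57331868,  0.87324939]), 'orientation': array([ 0.32079601, -0.0838958 , -0.22371398,  0.91651703])}
top {'fx': 411.5251406643078, 'fy': 411.5251406643078, 'cx': 254.2977978895881, 'cy': 189.39055863207784, 'D': array([0.04893035, 0.        , 0.        , 0.        , 0.        ]), 'xyz': array([ 0.36439571, -0.04223581,  1.34706219]), 'orientation': array([-0.03624201,  0.05055679,  0.71547468, -0.69586386])}
wrist {'fx': 287.7674842902739, 'fy': 287.7674842902739, 'cx': 254.37178369164195, 'cy': 191.59976035265527, 'D': array([-0.02488372,  0.        ,  0.        ,  0.        ,  0.        ]), 'xyz': array([0.21243875, 0.6465282 , 0.38474632]), 'orientation': array([-0.11300583, -0.07199266,  0.53491052,  0.83421669])}
```

View pics/side0.png

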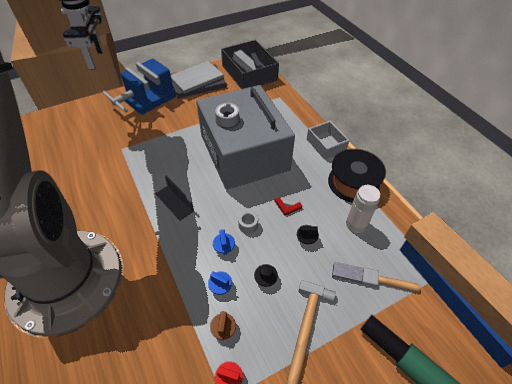

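View pics/top0.png

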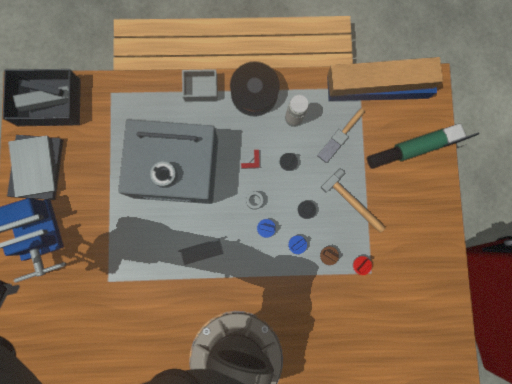

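View pics/wrist0.png

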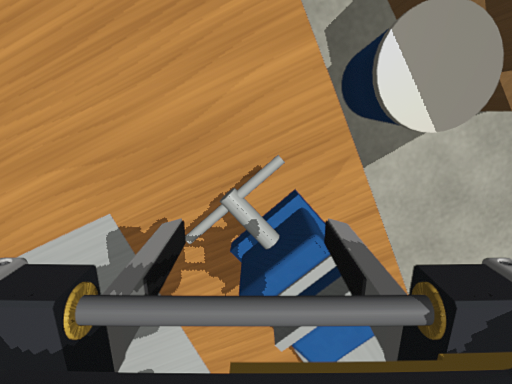

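Two black candidates: top (289,161)/side (308,233), and top (306,209)/side (266,275). I'll enlarge both, plus the neck.

```bash
python3 - <<'E'
from h import *
a=lambda f,x0,y0,x1,y1,s:cv2.resize(load(f)[0][y0:y1,x0:x1,::-1],None,fx=s,fy=s,interpolation=cv2.INTER_CUBIC)
A=a('side0',290,215,330,255,7);B=a('side0',246,255,286,295,7)
C=a('top0',269,141,309,181,7);D=a('top0',286,189,326,229,7)
cv2.imwrite('pics/c1.png',np.vstack([np.hstack([A,B]),np.hstack([C,D])]))
cv2.imwrite('pics/c2.png',np.hstack([a('top0',142,152,184,194,9),a('side0',205,95,247,137,9)]))
cv2.imwrite('pics/c3.png',a('top0',110,110,230,215,6))
P=cloud('top0'); S=cloud('side0')
for n,X,(u0,v0,u1,v1) in [('topA',P,(275,147,303,175)),('topB',P,(292,195,320,223)),('sideA',S,(292,217,326,250)),('sideB',S,(250,259,282,292))]:
    q=X[v0:v1,u0:u1].reshape(-1,3)
    for lo,hi in [(.020,.034),(.034,.065)]:
        m=(q[:,2]>lo)&(q[:,2]<hi); w=q[m]; print(n,lo,m.sum(),w.mean(0).round(4),w.min(0).round(3),w.max(0).round(3))
E
```

```text
topA 0.02 185 [ 0.6144 -0.1841  0.0286] [ 0.587 -0.214  0.022] [ 0.644 -0.157  0.034]
topA 0.034 73 [ 0.6133 -0.1847  0.056 ] [ 0.594 -0.206  0.034] [ 0.637 -0.169  0.065]
topB 0.02 175 [ 0.4572 -0.2358  0.0287] [ 0.43  -0.266  0.02 ] [ 0.485 -0.21   0.034]
topB 0.034 90 [ 0.4568 -0.2362  0.0543] [ 0.43  -0.261  0.034] [ 0.473 -0.213  0.063]
sideA 0.02 179 [ 0.6101 -0.1944  0.0301] [ 0.587 -0.215  0.024] [ 0.645 -0.156  0.034]
sideA 0.034 169 [ 0.614  -0.1879  0.0525] [ 0.594 -0.206  0.034] [ 0.639 -0.17   0.064]
sideB 0.02 259 [ 0.455  -0.2437  0.0301] [ 0.429 -0.268  0.022] [ 0.488 -0.208  0.034]
sideB 0.034 165 [ 0.4562 -0.2413  0.0533] [ 0.435 -0.254  0.034] [ 0.473 -0.223  0.061]
```

View pics/c1.png

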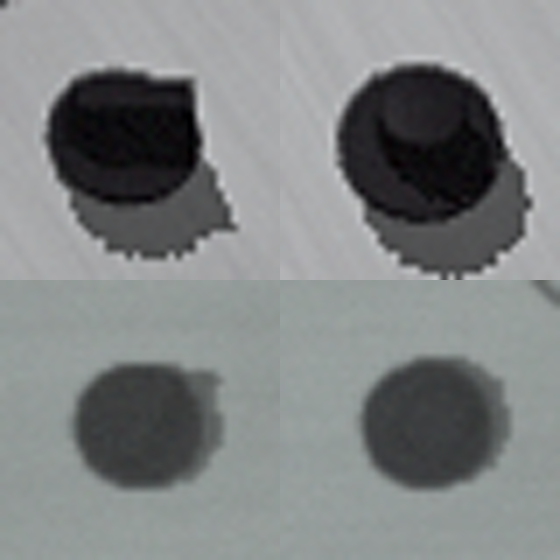

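View pics/c2.png

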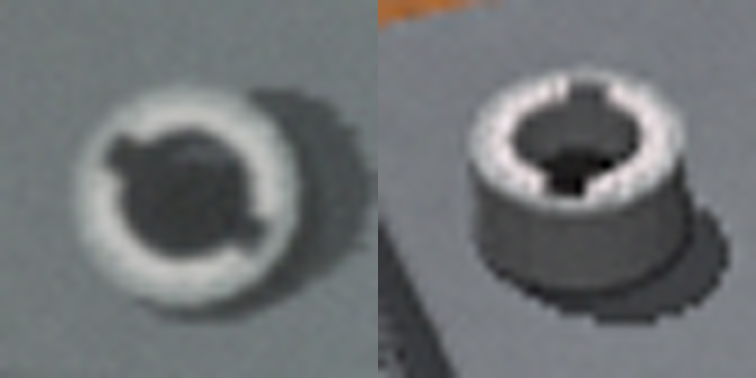

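View pics/c3.png

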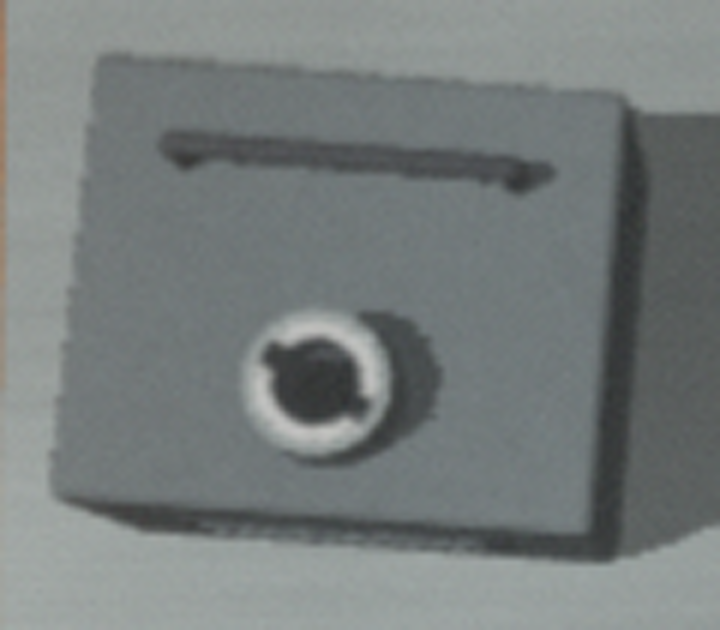

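The cap is side (308,233)/top (289,161): it has a straight bar. The other one, at side (266,275), has a round knob. The slots are visible at about top (156,169) and (170,178). Next I'll measure the positions.

```bash
python3 - <<'E'
from h import *
P,S=cloud('top0'),cloud('side0')
for n,X,b in [('top',P,(272,144,306,178)),('side',S,(290,213,328,252))]:
    q=X[b[1]:b[3],b[0]:b[2]].reshape(-1,3)
    for lo in (.05,.055):
        w=q[(q[:,2]>lo)&(q[:,2]<.068)]
        rect=cv2.minAreaRect((w[:,:2]*1000).astype(np.float32))
        ev=np.linalg.svd(w[:,:2]-w[:,:2].mean(0))[2][0]
        print(n,lo,len(w),'rect',np.round(rect[0],1),np.round(rect[1],1),rect[2],'mean',w.mean(0).round(4),'pca',np.degrees(np.arctan2(ev[1],ev[0])))
# disc from pixel outline: dark mask circle in top at z=.0295
    p=load(n+'0')[0]
# neck
for n,X in [('top',P),('side',S)]:
    w=X.reshape(-1,3); m=(abs(w[:,2]-.205)<.006)&(np.hypot(w[:,0]-.58,w[:,1]-.16)<.12); w=w[m]
    print('neck',n,len(w),w.mean(0).round(4),w.min(0).round(3),w.max(0).round(3))
    c,rad=cv2.minEnclosingCircle((w[:,:2]*1000).astype(np.float32)); print(c,rad)
    # polar angle density
t=load('top0')[2]
print('slots top',onplane([(155.9,169.2),(169.8,178.1)],.205,t).round(4))
s=load('side0')[2]
print('slots side',onplane([(205+195/9-0*0,95+85/9)],.205,s).round(4))
# tank
w=P.reshape(-1,3); m=(abs(w[:,2]-.168)<.005)&(w[:,1]>0)&(w[:,0]<.8); w=w[m]
rc=cv2.minAreaRect((w[:,:2]*1000).astype(np.float32)); print('tank',rc)
# handle
w=P.reshape(-1,3); m=(w[:,2]>.185)&(w[:,2]<.215)&(w[:,1]>0)&(w[:,0]>.62)&(w[:,0]<.8);w=w[m]
print('handle',cv2.minAreaRect((w[:,:2]*1000).astype(np.float32)),w.mean(0))
print(onplane([(110+x/6,110+y/6) for x,y in [(100,55),(625,95),(590,533),(55,493)]],.168,t).round(4))
E
```

```text
top 0.05 64 rect [ 615.2 -185.2] [12.9 45.4] 61.71722412109375 mean [ 0.6149 -0.1849  0.0583] pca 150.8463628261603
top 0.055 55 rect [ 615.9 -185.5] [12.9 43.9] 61.64497375488281 mean [ 0.6163 -0.1857  0.0592] pca 152.6967208024299
side 0.05 109 rect [ 616.  -186.7] [14.9 46.2] 62.13630676269531 mean [ 0.6153 -0.187   0.0586] pca -28.95153701103204
side 0.055 93 rect [ 616.  -186.7] [14.9 46.2] 62.13630676269531 mean [ 0.6155 -0.1863  0.0597] pca -28.571978155421668
neck top 421 [0.5903 0.1817 0.2035] [0.524 0.094 0.199] [0.675 0.24  0.21 ]
(611.3629760742188, 169.7811279296875) 90.32987976074219
neck side 331 [0.5919 0.1785 0.2038] [0.524 0.093 0.199] [0.677 0.241 0.209]
(611.6649169921875, 169.2396240234375) 90.66899108886719
slots top [[0.5692 0.2057 0.205 ]
 [0.5431 0.1673 0.205 ]]
slots side [[0.5687 0.2105 0.205 ]]
tank ((403.66632080078125, 170.96707153320312), (659.2084350585938, 287.8348083496094), 3.3997819423675537)
handle ((666.4891357421875, 177.50099182128906), (173.0642852783203, 12.720172882080078), 84.5381851196289) [0.66540683 0.1779383  0.19943481]
[[0.7257 0.2977 0.168 ]
 [0.7005 0.044  0.168 ]
 [0.4858 0.0645 0.168 ]
 [0.5119 0.3174 0.168 ]]
```

```bash
cat >> h.py <<'E'
def proj(w,ci):
    c=R.from_quat(ci['orientation']).inv().apply(np.atleast_2d(w)-np.array(ci['xyz']))
    K=np.array([[ci['fx'],0,ci['cx']],[0,ci['fy'],ci['cy']],[0,0,1.]])
    return cv2.projectPoints(np.c_[c[:,0],-c[:,1],-c[:,2]],np.zeros(3),np.zeros(3),K,np.array(ci['D'],float))[0].reshape(-1,2)
def delta(pos,tool_y_deg=None):
    """shift in present tool axes (measured) and twist"""
    s=telemetry.sense(); T=R.from_quat(s['tcp_rot']); d=T.inv().apply(np.array(pos)-s['tcp_pos'])
    y=T.apply([0,1,0]); a=np.degrees(np.arctan2(y[1],y[0])); tw=None
    if tool_y_deg is not None: tw=-((tool_y_deg-a+180)%360-180)
    return d.round(4), 'tooly %.2f'%a, 'twist',tw, 'tilt',T.apply([0,0,1]).round(4)
E
python3 - <<'E'
from h import *
s=telemetry.sense(); ci=imaging.camera_info('wrist'); T=R.from_quat(s['tcp_rot'])
off=T.inv().apply(ci['xyz']-s['tcp_pos']); cr=T.inv()*R.from_quat(ci['orientation'])
print('cam off tool',off.round(3),'look',cr.apply([0,0,-1]).round(3))
for dx in (-.1,-.05,0,.05,.1,.15):
  for h in (.1,.15,.2): print(dx,h,proj(np.array(ci['xyz'])*0+s['tcp_pos']+T.apply([dx,0,h]),ci).round(0))
print(delta([.556,.186,.36]))
E
```

```text
cam off tool [ 0.076  0.001 -0.18 ] look [-0.265  0.     0.964]
-0.1 0.1 [[253. 278.]]
-0.1 0.15 [[253. 256.]]
-0.1 0.2 [[253. 240.]]
-0.05 0.1 [[253. 237.]]
-0.05 0.15 [[253. 220.]]
-0.05 0.2 [[253. 207.]]
0 0.1 [[253. 191.]]
0 0.15 [[253. 180.]]
0 0.2 [[253. 171.]]
0.05 0.1 [[253. 141.]]
0.05 0.15 [[253. 137.]]
0.05 0.2 [[253. 133.]]
0.1 0.1 [[253.  86.]]
0.1 0.15 [[253.  90.]]
0.1 0.2 [[253.  93.]]
0.15 0.1 [[253.  26.]]
0.15 0.15 [[253.  40.]]
0.15 0.2 [[253.  50.]]
(array([-0.4279, -0.274 , -0.1548]), 'tooly 65.37', 'twist', None, 'tilt', array([-4.e-04, -9.e-04, -1.e+00]))
```

Request:
step_arm(targets=[0,0,0,-0.04,0,0,-0.02,-0.01,-0.08,0,0,-0.05,-0.03,-0.11,0,0,-0.08,-0.05,-0.125,0,0,-0.112,-0.072,-0.125,0,0,-0.144,-0.093,-0.125,0,0,-0.176,-0.114,-0.125,0,0,-0.208,-0.135,-0.125,0,0,-0.24,-0.156,-0.125,0,0,-0.272,-0.176,-0.125,0,0,-0.304,-0.196,-0.125,0,0,-0.336,-0.216,-0.125,0,0,-0.368,-0.236,-0.125,0,0,-0.4,-0.256,-0.125,0,0,-0.428,-0.274,-0.125,0,0,-0.428,-0.274,-0.125,0,0,-0.428,-0.274,-0.125,0,0,-0.428,-0.274,-0.125,0])

```text
time_s: 1.65
tcp_pos: [0.5559, 0.1865, 0.3302]
tcp_rot: [0.213, 0.977, -0.0, -0.0]
contact_force: [-0.0, -0.5, -0.6]
finger_gap: 1.001
```

```bash
python3 - <<'E'
from h import *
s=telemetry.sense(); print(s['time_s'],s['tcp_pos'],s['joints'].round(3) if hasattr(s['joints'],'round') else s['joints'],np.round(s['joint_velocities'],2))
p,d,ci=save('wrist','w1'); print(ci['xyz'],proj([.556,.186,.205],ci))
crop('w1',150,90,360,290,3.5,'w1c')
E
```

```text
1.65 [0.55587303 0.18645186 0.33021505] [-0.733  0.196  0.357  1.664 -0.071  1.295  0.778] [-0.02 -0.   -0.01  0.    0.    0.    0.  ]
[0.48722872 0.21955138 0.51015235] [[252.70686662 185.1138534 ]]
```

View pics/w1c.png

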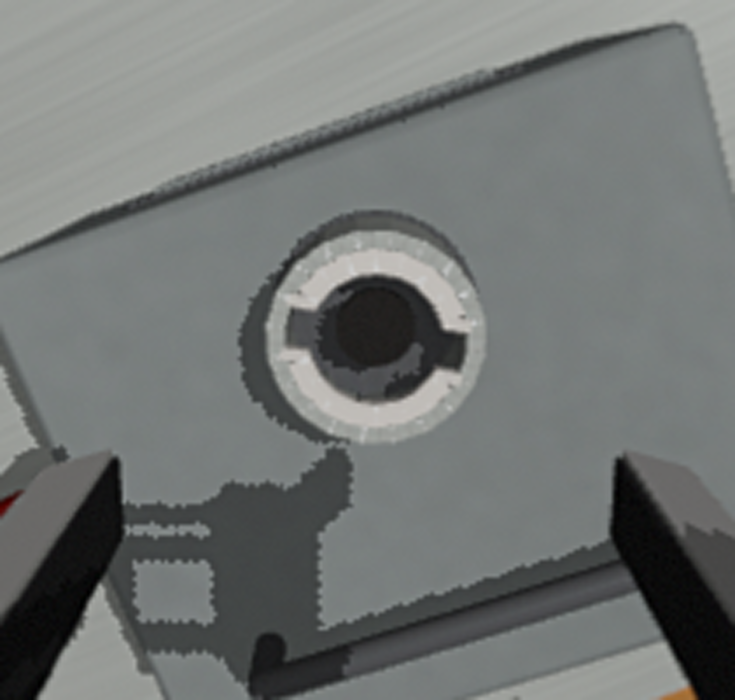

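The wrist crop shows the neck ring centred at about (375,337), with slots at the left (298,327) and right (452,350). I'll refine this by fitting the ring.

```bash
python3 - <<'E'
from h import *
p,d,ci=load('w1'); g=p.mean(2).astype(np.float32)
def ring(cx,cy,r,z=.205,n=720):
    a=np.linspace(0,2*np.pi,n,endpoint=False)
    uv=proj(np.c_[cx+r*np.cos(a),cy+r*np.sin(a),np.full(n,z)],ci).astype(np.float32)
    return np.degrees(a),cv2.remap(g,uv[:,0].reshape(1,-1),uv[:,1].reshape(1,-1),cv2.INTER_LINEAR)[0]
# centre: outer edge gradient & hole edge
from scipy.optimize import minimize
def edges(c):
    # ring bright between 22.5..33 ; use contrast bright(32.5)-dark(35.5) + bright(22.5)-dark(19.5)
    return -(ring(*c,.0225)[1]-ring(*c,.0195)[1]).clip(0,60).mean()-(ring(*c,.0330)[1]-ring(*c,.0352)[1]).clip(0,60).mean()
best=min((edges((x,y)),x,y) for x in np.arange(.550,.562,.0005) for y in np.arange(.180,.193,.0005)); print(best)
# depth
P=cloud('w1').reshape(-1,3);w=P[(abs(P[:,2]-.205)<.004)&(np.hypot(P[:,0]-.556,P[:,1]-.186)<.045)]
print('depth lip',len(w),w[:,2].mean(),cv2.minEnclosingCircle((w[:,:2]*1000).astype(np.float32)))
for c in (best[1:],(.556,.186)):
  for r in (.0235,.0245,.0255):
    a,v=ring(*c,r); m=v<145
    e=np.where(np.diff(m.astype(int))!=0)[0]; print(c,r,a[e],v.min(),v.max())
print('manual',onplane([(150+x/3.5,90+y/3.5) for x,y in [(287,327),(465,352)]],.205,ci).round(4))
E
```

```text
(np.float32(-100.25513), np.float64(0.559499999999999), np.float64(0.1895))
depth lip 1763 0.20527387102458414 ((559.4505004882812, 189.69912719726562), 34.47735595703125)
(np.float64(0.559499999999999), np.float64(0.1895)) 0.0235 [ 40.   73.5 220.  253. ] 38.506184 202.83333
(np.float64(0.559499999999999), np.float64(0.1895)) 0.0245 [ 40.5  73.  221.  252.5] 40.489582 198.20833
(np.float64(0.559499999999999), np.float64(0.1895)) 0.0255 [ 41.5  71.5 221.5 252. ] 43.328125 193.20312
(0.556, 0.186) 0.0235 [ 97.5 208.5 211.  222.5 256.  267.  267.5 346. ] 37.166664 195.02603
(0.556, 0.186) 0.0245 [ 88.5 194.5 196.  239.  239.5 240.  240.5 241.5 242.5 247.  254. ] 38.166668 199.66406
(0.556, 0.186) 0.0255 [13.5 74.5] 37.889652 198.0267
manual [[0.5448 0.1663 0.205 ]
 [0.5754 0.2135 0.205 ]]
```

```bash
python3 - <<'E'
from h import *
for f in ('top0','side0'):
    P=cloud(f).reshape(-1,3);w=P[(abs(P[:,2]-.205)<.005)&(np.hypot(P[:,0]-.557,P[:,1]-.187)<.045)]
    print(f,len(w),w[:,2].mean(),cv2.minEnclosingCircle((w[:,:2]*1000).astype(np.float32)))
    p,d,ci=load(f); g=p.mean(2).astype(np.float32)
    def ring(cx,cy,r,z=.205,n=360):
        a=np.linspace(0,2*np.pi,n,endpoint=False)
        uv=proj(np.c_[cx+r*np.cos(a),cy+r*np.sin(a),np.full(n,z)],ci).astype(np.float32)
        return np.degrees(a),cv2.remap(g,uv[:,0].reshape(1,-1),uv[:,1].reshape(1,-1),cv2.INTER_LINEAR)[0]
    E=lambda c:-(ring(*c,.024)[1]-ring(*c,.019)[1]).clip(0,80).mean()-(ring(*c,.0315)[1]-ring(*c,.0365)[1]).clip(0,80).mean()
    print(min((E((x,y)),x,y) for x in np.arange(.548,.566,.0005) for y in np.arange(.178,.196,.0005)))
print(delta([.6155,-.186,.2],62))
E
```

```text
top0 281 0.20454738369133266 ((556.6585693359375, 188.08828735351562), 35.58662414550781)
(np.float32(-114.118515), np.float64(0.557499999999999), np.float64(0.188))
side0 218 0.20506158551797857 ((559.17529296875, 186.16848754882812), 37.12150573730469)
(np.float32(-118.21952), np.float64(0.5579999999999989), np.float64(0.188))
(array([-0.2095, -0.3144,  0.1302]), 'tooly 65.44', 'twist', np.float64(3.4376157968691246), 'tilt', array([-5.e-04,  1.e-04, -1.e+00]))
```

Request:
step_arm(targets=[0,-0.019,-0.028,0,0,0,-0.038,-0.057,0,1,0,-0.057,-0.086,0,2,0,-0.076,-0.114,0,3,0,-0.095,-0.143,0,3.4,0,-0.114,-0.171,0,3.4,0,-0.133,-0.2,0,3.4,0,-0.152,-0.228,0.02,3.4,0,-0.171,-0.257,0.04,3.4,0,-0.19,-0.285,0.07,3.4,0,-0.2095,-0.3144,0.1,3.4,0,-0.2095,-0.3144,0.13,3.4,0,-0.2095,-0.3144,0.13,3.4,0,-0.2095,-0.3144,0.13,3.4,0,-0.2095,-0.3144,0.13,3.4])

```text
time_s: 2.95
tcp_pos: [0.6164, -0.1854, 0.2018]
tcp_rot: [0.241, 0.97, 0.0, 0.0]
contact_force: [0.2, -0.3, 0.4]
finger_gap: 0.997
```

```bash
python3 - <<'E'
from h import *
s=telemetry.sense(); print(s['time_s'],s['tcp_pos'],s['joints'].round(3),np.round(s['joint_velocities'],2))
p,d,ci=save('wrist','w2')
crop('w2',150,90,360,290,3.5,'w2c')
q=cloud('w2').reshape(-1,3)
for lo,hi in[(.05,.066),(.025,.034)]:
    w=q[(q[:,2]>lo)&(q[:,2]<hi)&(np.hypot(q[:,0]-.615,q[:,1]+.186)<.05)]
    print(len(w),w[:,2].mean(),cv2.minAreaRect((w[:,:2]*1000).astype(np.float32)),cv2.minEnclosingCircle((w[:,:2]*1000).astype(np.float32)))
print(delta([.6155,-.186,.0315],62))
E
```

```text
2.95 [ 0.6164403  -0.18543447  0.20175881] [-0.204  0.415  0.53   1.707 -0.234  1.082  1.483] [-0.01 -0.02  0.01 -0.01 -0.   -0.    0.  ]
477 0.05973910539902445 ((617.9791259765625, -183.28213500976562), (13.982674598693848, 45.38337707519531), 60.83740997314453) ((618.1209106445312, -183.05364990234375), 23.158226013183594)
1253 0.030040695870850474 ((617.5900268554688, -183.0227813720703), (57.99470901489258, 58.029693603515625), 60.79895782470703) ((618.1666259765625, -183.5160369873047), 29.764644622802734)
(array([ 0.0012, -0.0013,  0.1708]), 'tooly 62.10', 'twist', np.float64(0.09928594729979068), 'tilt', array([ 2.2e-03,  3.0e-04, -1.0e+00]))
```

View pics/w2c.png

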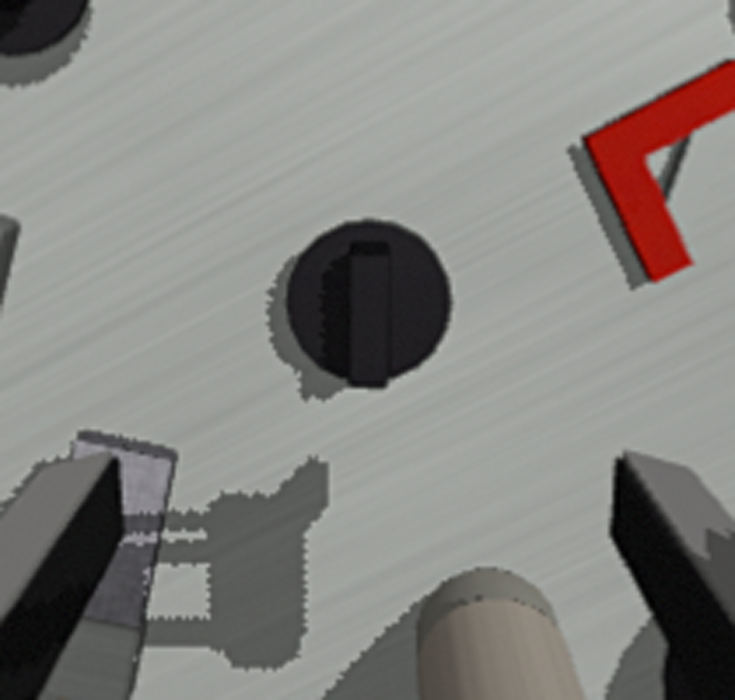

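```bash
python3 - <<'E'
from h import *
q=cloud('top0').reshape(-1,3); w=q[(q[:,2]>.14)&(q[:,2]<.16)&(q[:,0]>.65)&(q[:,1]<-.1)&(q[:,1]>-.3)]
c=np.array(cv2.minEnclosingCircle((w[:,:2]*1000).astype(np.float32))[0])/1000; print(c,len(w))
q=cloud('side0').reshape(-1,3); w=q[(q[:,2]>.14)&(q[:,2]<.16)&(q[:,0]>.65)&(q[:,1]<-.1)&(q[:,1]>-.3)]; print(cv2.minEnclosingCircle((w[:,:2]*1000).astype(np.float32)))
s=telemetry.sense(); print(R.from_quat(s['tcp_rot']).inv().apply(np.r_[c,.15]-[.617,-.1845,.2]))
print(delta([.617,-.1845,.0325],61.2))
E
```

```text
[ 0.76724017 -0.20975381] 275
((769.514404296875, -211.4168701171875), 29.651447296142578)
[-0.14450298  0.04792305  0.05032033]
(array([0.0005, 0.0007, 0.1698]), 'tooly 62.10', 'twist', np.float64(0.8992859472997736), 'tilt', array([ 2.2e-03,  3.0e-04, -1.0e+00]))
```

Request:
step_arm(targets=[0,0.0005,0.0007,0.03,0.9,0,0.0005,0.0007,0.06,0.9,0,0.0005,0.0007,0.09,0.9,0,0.0005,0.0007,0.115,0.9,0,0.0005,0.0007,0.135,0.9,0,0.0005,0.0007,0.15,0.9,0,0.0005,0.0007,0.16,0.9,0,0.0005,0.0007,0.166,0.9,0,0.0005,0.0007,0.166,0.9,0,0.0005,0.0007,0.166,0.9,0,0.0005,0.0007,0.166,0.9,0,0.0005,0.0007,0.166,0.9])

```text
time_s: 4.0
tcp_pos: [0.6161, -0.1862, 0.0356]
tcp_rot: [0.25, 0.968, 0.0, 0.001]
contact_force: [0.4, -0.0, -0.2]
finger_gap: 1.003
```

```bash
python3 - <<'E'
from h import *
print(delta([.617,-.1845,.0325],61.2), telemetry.sense()['joint_velocities'].round(3))
p,d,ci=save('wrist','w3')
crop('w3',130,120,380,320,3,'w3c')
E
```

```text
(array([0.0001, 0.0019, 0.0031]), 'tooly 61.08', 'twist', np.float64(-0.1249321819607303), 'tilt', array([ 1.5e-03, -2.0e-04, -1.0e+00])) [ 0.004  0.004 -0.002  0.    -0.001 -0.003  0.001]
```

View pics/w3c.png

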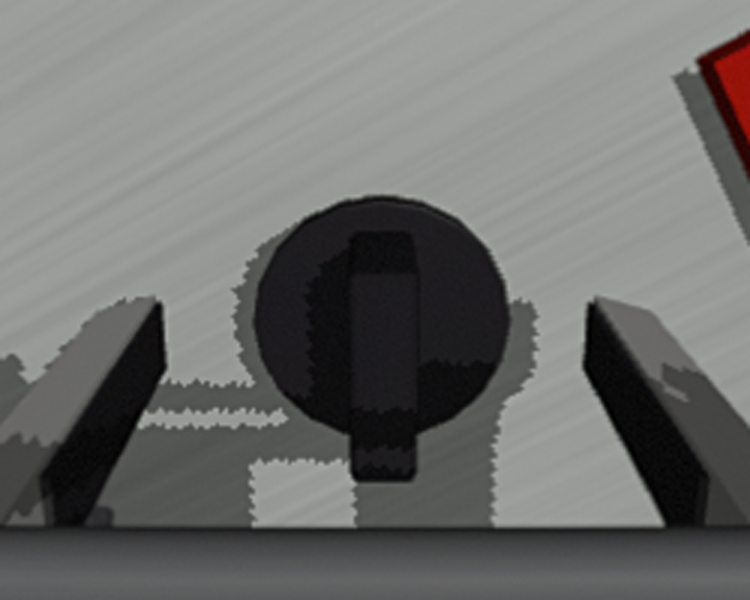

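Request:
step_arm(targets=[0,0,0.001,0.0015,0,0,0,0.002,0.003,0,0,0,0.002,0.003,0,0.5,0,0.002,0.003,0,1,0,0.002,0.003,0,1,0,0.002,0.003,0,1,0,0.002,0.003,0,1,0,0.002,0.003,0,1,0,0.002,0.003,0,1,0,0.002,0.003,0,1,0,0.002,0.003,0,1,0,0.002,0.003,0], newtons=40)

```text
time_s: 5.05
tcp_pos: [0.6164, -0.1843, 0.0315]
tcp_rot: [0.25, 0.968, -0.0, 0.0]
contact_force: [0.6, 1.2, -0.1]
finger_gap: 0.401
```

```bash
python3 - <<'E'
from h import *
print(delta([.617,-.1845,.0325],61.2)); s=telemetry.sense();print(s['finger_gap'],s['tcp_pos'],s['contact_force'].round(2),s['wrist_torque'].round(3))
p,d,ci=save('wrist','w4')
crop('w4',130,120,380,320,3,'w4c')
E
```

```text
(array([-0.0006,  0.0001, -0.001 ]), 'tooly 61.08', 'twist', np.float64(-0.12416497009274963), 'tilt', array([ 0., -0., -1.]))
0.4013388544305125 [ 0.61644317 -0.18433879  0.03149333] [ 0.57  1.17 -0.09] [-0.038 -0.001  0.012]
```

View pics/w4c.png

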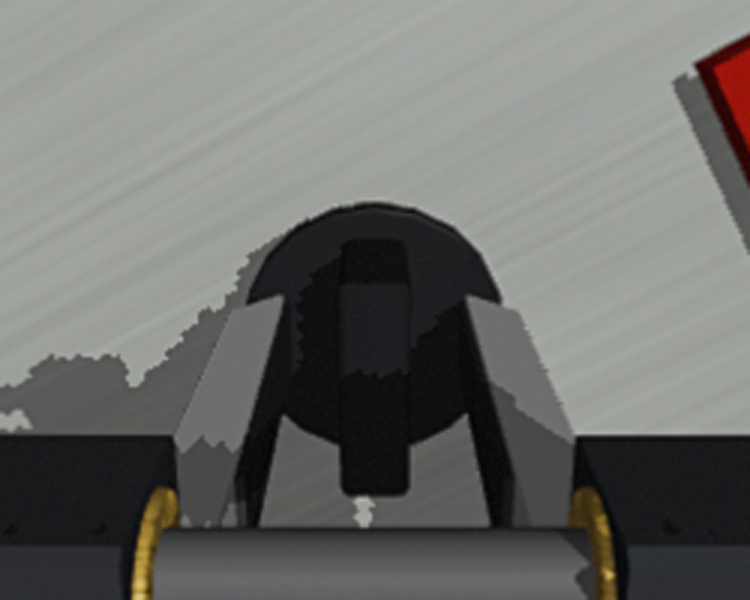

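Centred, and the fingers are still closing. I'll keep closing.

Request:
step_arm(targets=[1,0,0,0,0,1,0,0,0,0,1,0,0,0,0,1,0,0,0,0,1,0,0,0,0,1,0,0,0,0,1,0,0,0,0,1,0,0,0,0], newtons=40)

```text
time_s: 5.77
tcp_pos: [0.6164, -0.1844, 0.0315]
tcp_rot: [0.25, 0.968, -0.0, 0.0]
contact_force: [-0.5, -0.0, 0.2]
finger_gap: 0.146
```

```bash
python3 - <<'E'
from h import *
s=telemetry.sense();print(s['finger_gap'],s['tcp_pos'],s['contact_force'].round(2),s['wrist_torque'].round(3),s['time_s'])
p,d,ci=save('wrist','w5')
crop('w5',130,120,380,320,3,'w5c')
q=cloud('w5').reshape(-1,3)
w=q[(q[:,2]>.054)&(q[:,2]<.066)&(np.hypot(q[:,0]-.617,q[:,1]+.184)<.03)]
print(len(w),cv2.minAreaRect((w[:,:2]*1000).astype(np.float32)))
E
```

```text
0.14555224812464354 [ 0.61640583 -0.18437961  0.03149437] [-0.51 -0.02  0.2 ] [ 0.009 -0.026 -0.039] 5.7667
2145 ((618.5548095703125, -180.16566467285156), (35.45411682128906, 46.61395263671875), 82.44133758544922)
```

View pics/w5c.png

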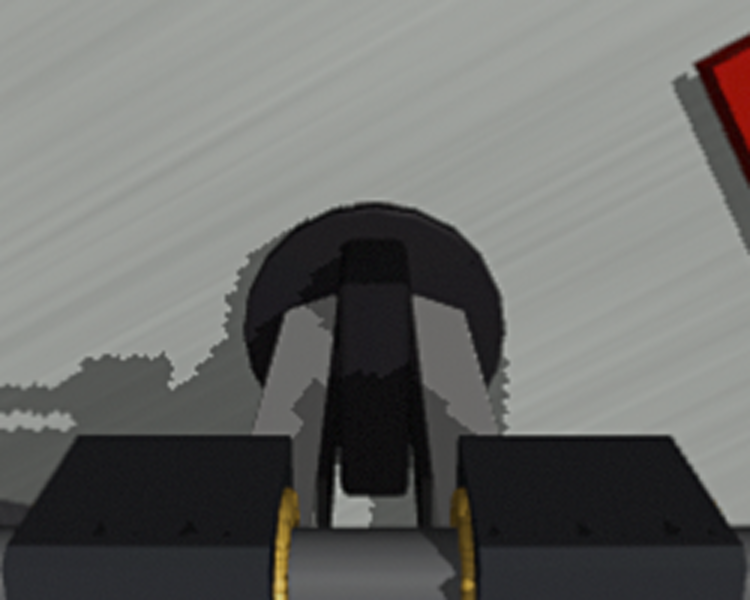

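```bash
python3 - <<'E'
from h import *
s=telemetry.sense(); ci=load('w5')[2]; T=R.from_quat(s['tcp_rot'])
a=onplane([(130+375/3,120+283/3),(130+375/3,120+493/3)],.0595,ci); b=onplane([(130+375/3,120+203/3)],.0295,ci)
for q in (a,b): print(T.inv().apply(q-s['tcp_pos']).round(4))
E
```

```text
[[ 0.0214  0.0019 -0.028 ]
 [-0.0234  0.0019 -0.028 ]]
[[0.029  0.0019 0.002 ]]
```

```bash
python3 - <<'E'
from h import *
print(delta([.5577,.1875,.265],146.75)); print(telemetry.sense()['joints'].round(3))
E
```

```text
(array([ 0.2313,  0.2971, -0.2335]), 'tooly 61.07', 'twist', np.float64(-85.67996598231412), 'tilt', array([-1.e-04, -0.e+00, -1.e+00]))
[-0.133  0.61   0.442  1.829 -0.355  0.782  1.559]
```

Request:
step_arm(targets=[1,0,0,-0.02,0,1,0,0,-0.055,0,1,0,0,-0.09,-3,1,0.005,0.007,-0.125,-8,1,0.018,0.023,-0.16,-14,1,0.034,0.043,-0.19,-20,1,0.052,0.066,-0.22,-26,1,0.07,0.09,-0.25,-32,1,0.088,0.113,-0.26,-38,1,0.106,0.136,-0.265,-44,1,0.124,0.159,-0.265,-50,1,0.142,0.182,-0.265,-56,1,0.16,0.206,-0.265,-62,1,0.178,0.229,-0.265,-68,1,0.194,0.25,-0.265,-74,1,0.208,0.268,-0.265,-79,1,0.219,0.282,-0.26,-83,1,0.227,0.292,-0.25,-85,1,0.231,0.297,-0.24,-85.7,1,0.231,0.297,-0.234,-85.7])

```text
time_s: 7.48
tcp_pos: [0.5571, 0.188, 0.2635]
tcp_rot: [-0.476, 0.88, 0.0, -0.001]
contact_force: [-0.6, 0.1, -2.4]
finger_gap: 0.15
```

Request:
step_arm(targets=[1,0,0,0,0,1,0,0,0,0,1,0,0,0,0,1,0,0,0,0])

```text
time_s: 7.82
tcp_pos: [0.5584, 0.1865, 0.2659]
tcp_rot: [-0.475, 0.88, -0.0, 0.0]
contact_force: [-0.2, 0.7, -1.7]
finger_gap: 0.152
```

```bash
python3 - <<'E'
from h import *
s=telemetry.sense();print(s['finger_gap'],s['tcp_pos'],s['contact_force'].round(2),s['wrist_torque'].round(3),s['time_s'],s['joints'].round(2))
print(delta([.5577,.1875,.265],146.75))
save('wrist','w6'); save('side','s6')
a=lambda f,x0,y0,x1,y1,s:cv2.resize(load(f)[0][y0:y1,x0:x1,::-1],None,fx=s,fy=s,interpolation=cv2.INTER_CUBIC)
cv2.imwrite('pics/c6.png',np.hstack([a('w6',155,120,355,320,2),a('s6',180,60,280,160,4)]))
E
```

```text
0.15166798675929175 [0.55836647 0.18648889 0.26593931] [-0.22  0.69 -1.73] [0.12  0.083 0.025] 7.8167 [-0.55  0.24  0.14  1.74 -0.03  1.17  2.16]
(array([-0.0005,  0.0011,  0.0009]), 'tooly 146.67', 'twist', np.float64(-0.08450940507484006), 'tilt', array([ 6.e-04,  1.e-04, -1.e+00]))
```

View pics/c6.png

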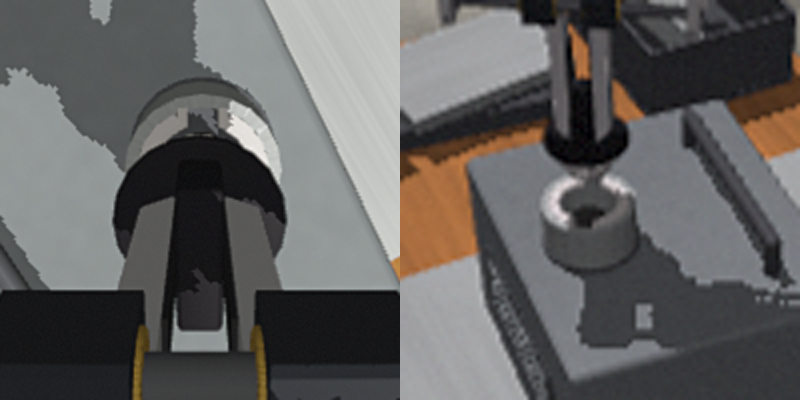

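```bash
python3 - <<'E'
from h import *
from scipy.optimize import least_squares
s=telemetry.sense(); T=R.from_quat(s['tcp_rot']); 
q=T.inv().apply(cloud('w6').reshape(-1,3)-s['tcp_pos']); z=s['tcp_pos'][2]-.205
w=q[(abs(q[:,2]-z)<.003)&(np.hypot(q[:,0],q[:,1])<.045)]
ang=np.degrees(np.arctan2(w[:,1],w[:,0])); rr=np.hypot(w[:,0],w[:,1]); b=[]
for a in np.arange(-80,81,4):
    m=abs(ang-a)<2
    if m.sum()>3: i=np.argmax(np.where(m,rr,0)); b.append(w[i])
b=np.array(b); 
for R0 in (.034,.0345):
    print(len(b),least_squares(lambda c:np.hypot(b[:,0]-c[0],b[:,1]-c[1])-R0,[0,0],loss='soft_l1',f_scale=.0005).x.round(4))
print(np.c_[b[:,:2]].round(4)[::3])
# slot visible: outer end
E
```

```text
41 [-0.0026  0.0005]
41 [-0.0032  0.0005]
[[ 0.0057 -0.0318]
 [ 0.0124 -0.0297]
 [ 0.0173 -0.0272]
 [ 0.0229 -0.0221]
 [ 0.0266 -0.0168]
 [ 0.0297 -0.0108]
 [ 0.0309 -0.0039]
 [ 0.0315  0.0012]
 [ 0.0302  0.0097]
 [ 0.0276  0.0157]
 [ 0.0256  0.0201]
 [ 0.0197  0.0261]
 [ 0.0146  0.0297]
 [ 0.0091  0.0325]]
```

Request:
step_arm(targets=[1,-0.001,0.0003,0.005,0,1,-0.001,0.0003,0.012,0,1,-0.001,0.0003,0.02,0,1,-0.001,0.0003,0.027,0,1,-0.001,0.0003,0.03,0,1,-0.001,0.0003,0.032,0,1,-0.001,0.0003,0.033,0,1,-0.001,0.0003,0.034,0,1,-0.001,0.0003,0.034,0])

```text
time_s: 8.67
tcp_pos: [0.5583, 0.1884, 0.2315]
tcp_rot: [-0.475, 0.88, -0.0, 0.0]
contact_force: [-1.1, 0.4, -1.3]
finger_gap: 0.144
```

```bash
cat > st.py <<'E'
from h import *
s=telemetry.sense();print('gap',round(s['finger_gap'],3),'pos',s['tcp_pos'].round(4),'F',s['contact_force'].round(1),'M',s['wrist_torque'].round(3),'t',s['time_s'],'j',s['joints'].round(2))
print('cap above mouth mm',(s['tcp_pos'][2]-.008-.205)*1000, delta([.5587,.1875,.2265],146.75))
E
python3 st.py
```

```text
gap 0.144 pos [0.5583 0.1884 0.2315] F [-1.1  0.4 -1.3] M [ 0.081  0.047 -0.031] t 8.6667 j [-0.55  0.26  0.13  1.78 -0.04  1.1   2.16]
cap above mouth mm 18.52797207757728 (array([ 0.0005, -0.0008,  0.005 ]), 'tooly 146.77', 'twist', np.float64(0.02166097329077843), 'tilt', array([ 1.e-04,  1.e-04, -1.e+00]))
```

Request:
step_arm(targets=[1,0.0005,-0.0006,0.001,0,1,0.0005,-0.0006,0.002,0,1,0.0005,-0.0006,0.003,0,1,0.0005,-0.0006,0.004,0,1,0.0005,-0.0006,0.005,0,1,0.0005,-0.0006,0.006,0,1,0.0005,-0.0006,0.006,0,1,0.0005,-0.0006,0.006,0])

```text
time_s: 9.33
tcp_pos: [0.5584, 0.1876, 0.2254]
tcp_rot: [-0.475, 0.88, 0.0, -0.0]
contact_force: [0.2, 0.5, -0.9]
finger_gap: 0.147
```

```bash
python3 st.py
```

```text
gap 0.147 pos [0.5584 0.1876 0.2254] F [ 0.2  0.5 -0.9] M [0.066 0.094 0.015] t 9.3333 j [-0.54  0.27  0.13  1.79 -0.04  1.09  2.17]
cap above mouth mm 12.445618249888296 (array([-0.0001, -0.0003, -0.0011]), 'tooly 146.77', 'twist', np.float64(0.018434616423206762), 'tilt', array([-1.e-04, -1.e-04, -1.e+00]))
```

Request:
step_arm(targets=[1,0,0,0.001,0,1,0,0,0.002,0,1,0,0,0.003,0,1,0,0,0.004,0,1,0,0,0.005,0,1,0,0,0.005,0,1,0,0,0.005,0])

```text
time_s: 9.92
tcp_pos: [0.5584, 0.1876, 0.2207]
tcp_rot: [-0.475, 0.88, 0.0, 0.0]
contact_force: [-1.9, -0.9, 3.0]
finger_gap: 0.145
```

```bash
python3 st.py
```

```text
gap 0.145 pos [0.5584 0.1876 0.2207] F [-1.9 -0.9  3. ] M [ 0.003  0.474 -0.004] t 9.9167 j [-0.54  0.27  0.13  1.79 -0.04  1.08  2.17]
cap above mouth mm 7.6559592341965965 (array([-0.0001, -0.0003, -0.0058]), 'tooly 146.77', 'twist', np.float64(0.017563001629184782), 'tilt', array([ 0.e+00,  1.e-04, -1.e+00]))
```

Request:
step_arm(targets=[1,0.0003,0.0004,0.001,0,1,0.0003,0.0004,0.002,0,1,0.0003,0.0004,0.003,0,1,0.0003,0.0004,0.004,0,1,0.0003,0.0004,0.005,0,1,0.0003,0.0004,0.006,0,1,0.0003,0.0004,0.0065,0,1,0.0003,0.0004,0.0065,0,1,0.0003,0.0004,0.0065,0])

```text
time_s: 10.67
tcp_pos: [0.5584, 0.1875, 0.2142]
tcp_rot: [-0.475, 0.88, -0.0, 0.0]
contact_force: [0.9, -1.7, 7.3]
finger_gap: 0.144
```

```bash
python3 st.py
```

```text
gap 0.144 pos [0.5584 0.1875 0.2142] F [ 0.9 -1.7  7.3] M [-0.066 -0.32   0.036] t 10.6667 j [-0.54  0.28  0.13  1.8  -0.04  1.06  2.17]
cap above mouth mm 1.243390148040091 (array([-0.0002, -0.0003, -0.0123]), 'tooly 146.76', 'twist', np.float64(0.013154680294917398), 'tilt', array([ 8.e-04,  2.e-04, -1.e+00]))
```

Request:
step_arm(targets=[1,0,0,0,2,1,0,0,0,4,1,0,0,0,6,1,0,0,0,8,1,0,0,0,10,1,0,0,0,12,1,0,0,0,12])

```text
time_s: 11.25
tcp_pos: [0.558, 0.1877, 0.2142]
tcp_rot: [-0.38, 0.925, 0.0, 0.0]
contact_force: [0.2, -0.7, 6.9]
finger_gap: 0.143
```

```bash
python3 st.py
```

```text
gap 0.143 pos [0.558  0.1877 0.2142] F [ 0.2 -0.7  6.9] M [-0.018  0.004 -0.055] t 11.25 j [-0.57  0.28  0.17  1.8  -0.05  1.06  1.97]
cap above mouth mm 1.1535618821431892 (array([-0.0003, -0.0006, -0.0123]), 'tooly 134.64', 'twist', np.float64(-12.108670888371023), 'tilt', array([ 2.e-04,  2.e-04, -1.e+00]))
```

Request:
step_arm(targets=[1,0,0,0,3,1,0,0,0,6,1,0,0,0,9,1,0,0,0,12,1,0,0,0,15,1,0,0,0,18,1,0,0,0,21,1,0,0,0,24,1,0,0,0,27,1,0,0,0,30,1,0,0,0,30])

```text
time_s: 12.17
tcp_pos: [0.558, 0.1878, 0.2141]
tcp_rot: [-0.127, 0.992, 0.0, 0.0]
contact_force: [-0.8, 0.2, 6.2]
finger_gap: 0.144
```

```bash
python3 st.py
```

```text
gap 0.144 pos [0.558  0.1878 0.2141] F [-0.8  0.2  6.2] M [-0.002 -0.014 -0.07 ] t 12.1667 j [-0.64  0.28  0.25  1.81 -0.08  1.06  1.47]
cap above mouth mm 1.1402977521574875 (array([-0.0006, -0.0005, -0.0124]), 'tooly 104.58', 'twist', np.float64(-42.1745859188261), 'tilt', array([ 1.e-04,  3.e-04, -1.e+00]))
```

Request:
step_arm(targets=[1,0,0,0,3,1,0,0,0,6,1,0,0,0,9,1,0,0,0,12,1,0,0,0,14,1,0,0,0,14,1,0,0,0,14])

```text
time_s: 12.75
tcp_pos: [0.558, 0.1878, 0.2141]
tcp_rot: [-0.007, 1.0, 0.0, 0.0]
contact_force: [-0.3, 0.3, 6.6]
finger_gap: 0.143
```

```bash
python3 st.py
```

```text
gap 0.143 pos [0.558  0.1878 0.2141] F [-0.3  0.3  6.6] M [0.046 0.129 0.014] t 12.75 j [-0.67  0.28  0.29  1.81 -0.09  1.06  1.24]
cap above mouth mm 1.1248155374123936 (array([-0.0007, -0.0003, -0.0124]), 'tooly 90.76', 'twist', np.float64(-55.98935835749049), 'tilt', array([ 1.e-04,  2.e-04, -1.e+00]))
```

Request:
step_arm(targets=[1,0,0,0,1,1,0,0,0,2,1,0,0,0,3,1,0,0,0,4,1,0,0,0,4,1,0,0,0,4])

```text
time_s: 13.25
tcp_pos: [0.558, 0.1878, 0.2142]
tcp_rot: [0.028, 1.0, 0.0, 0.0]
contact_force: [-0.4, 0.1, 5.9]
finger_gap: 0.148
```

```bash
python3 st.py
```

```text
gap 0.148 pos [0.558  0.1878 0.2142] F [-0.4  0.1  5.9] M [ 0.073  0.08  -0.059] t 13.25 j [-0.68  0.28  0.3   1.81 -0.1   1.06  1.17]
cap above mouth mm 1.1651736025196369 (array([-0.0007, -0.0002, -0.0123]), 'tooly 86.77', 'twist', np.float64(-59.978537608045286), 'tilt', array([ 2.e-04,  3.e-04, -1.e+00]))
```

Request:
step_arm(targets=[1,0,0,0,0.5,1,0,0,0,1,1,0,0,0,1,1,0,0,0,1])

```text
time_s: 13.58
tcp_pos: [0.558, 0.1878, 0.2142]
tcp_rot: [0.037, 0.999, 0.0, 0.0]
contact_force: [1.0, 0.1, 6.6]
finger_gap: 0.147
```

```bash
python3 st.py
```

```text
gap 0.147 pos [0.558  0.1878 0.2142] F [1.  0.1 6.6] M [0.074 0.018 0.084] t 13.5833 j [-0.68  0.28  0.31  1.81 -0.1   1.06  1.16]
cap above mouth mm 1.1522702663946671 (array([-0.0007, -0.0003, -0.0123]), 'tooly 85.78', 'twist', np.float64(-60.967756129156726), 'tilt', array([ 3.e-04,  4.e-04, -1.e+00]))
```

Request:
step_arm(targets=[1,0,0,0,0.3,1,0,0,0,0.6,1,0,0,0,0.6,1,0,0,0,0.6])

```text
time_s: 13.92
tcp_pos: [0.5581, 0.188, 0.2142]
tcp_rot: [0.042, 0.999, 0.0, 0.0]
contact_force: [0.7, 0.8, 5.6]
finger_gap: 0.148
```

```bash
python3 st.py
```

```text
gap 0.148 pos [0.5581 0.188  0.2142] F [0.7 0.8 5.6] M [ 0.247 -0.18   0.119] t 13.9167 j [-0.69  0.28  0.31  1.81 -0.1   1.06  1.15]
cap above mouth mm 1.169662542084865 (array([-0.0007, -0.0005, -0.0123]), 'tooly 85.19', 'twist', np.float64(-61.55567214807067), 'tilt', array([ 4.e-04,  6.e-04, -1.e+00]))
```

Request:
step_arm(targets=[1,0,0,0,0.2,1,0,0,0,0.4,1,0,0,0,0.4,1,0,0,0,0.4])

```text
time_s: 14.25
tcp_pos: [0.5581, 0.1881, 0.2141]
tcp_rot: [0.045, 0.999, 0.0, 0.0]
contact_force: [1.0, 1.9, 4.8]
finger_gap: 0.146
```

```bash
python3 st.py
```

```text
gap 0.146 pos [0.5581 0.1881 0.2141] F [1.  1.9 4.8] M [ 0.427 -0.184  0.151] t 14.25 j [-0.69  0.28  0.31  1.81 -0.1   1.06  1.14]
cap above mouth mm 1.1439765581882644 (array([-0.0007, -0.0005, -0.0124]), 'tooly 84.80', 'twist', np.float64(-61.9478192287379), 'tilt', array([ 5.e-04,  6.e-04, -1.e+00]))
```

Request:
step_arm(targets=[1,0,0,0,0.2,1,0,0,0,0.4,1,0,0,0,0.4,1,0,0,0,0.4])

```text
time_s: 14.58
tcp_pos: [0.5581, 0.1883, 0.2142]
tcp_rot: [0.049, 0.999, 0.0, 0.0]
contact_force: [1.8, 2.6, 5.4]
finger_gap: 0.143
```

```bash
python3 st.py
```

```text
gap 0.143 pos [0.5581 0.1883 0.2142] F [1.8 2.6 5.4] M [ 0.715 -0.277  0.122] t 14.5833 j [-0.69  0.28  0.31  1.81 -0.1   1.06  1.13]
cap above mouth mm 1.1756943408939846 (array([-0.0007, -0.0007, -0.0123]), 'tooly 84.41', 'twist', np.float64(-62.34345878754442), 'tilt', array([ 6.e-04,  8.e-04, -1.e+00]))
```

Request:
step_arm(targets=[1,-0.0002,0.0003,0,0,1,-0.0003,0.0006,0,0.2,1,-0.0003,0.0006,0,0.4,1,-0.0003,0.0006,0,0.4,1,-0.0003,0.0006,0,0.4])

```text
time_s: 15.0
tcp_pos: [0.5582, 0.1885, 0.2142]
tcp_rot: [0.052, 0.999, 0.0, 0.0]
contact_force: [0.2, 1.2, 7.0]
finger_gap: 0.148
```

```bash
python3 st.py
```

```text
gap 0.148 pos [0.5582 0.1885 0.2142] F [0.2 1.2 7. ] M [0.226 0.2   0.21 ] t 15.0 j [-0.69  0.28  0.31  1.81 -0.1   1.06  1.13]
cap above mouth mm 1.1525056015153357 (array([-0.0006, -0.0009, -0.0123]), 'tooly 84.00', 'twist', np.float64(-62.7499118304776), 'tilt', array([ 0.e+00,  4.e-04, -1.e+00]))
```

Request:
step_arm(targets=[1,0,0.0002,0,0.2,1,0,0.0002,0,0.4,1,0,0.0002,0,0.4,1,0,0.0002,0,0.4])

```text
time_s: 15.33
tcp_pos: [0.5582, 0.1885, 0.2141]
tcp_rot: [0.056, 0.998, 0.0, -0.0]
contact_force: [-1.2, -0.0, 7.1]
finger_gap: 0.145
```

```bash
python3 st.py; python3 -c "
from h import *
save('wrist','w7'); crop('w7',130,120,380,320,3,'w7c')"
```

```text
gap 0.145 pos [0.5582 0.1885 0.2141] F [-1.2 -0.   7.1] M [0.043 0.191 0.31 ] t 15.3333 j [-0.69  0.28  0.31  1.81 -0.1   1.06  1.12]
cap above mouth mm 1.1207599707680482 (array([-0.0006, -0.001 , -0.0124]), 'tooly 83.60', 'twist', np.float64(-63.14815036716797), 'tilt', array([-0.e+00,  2.e-04, -1.e+00]))
```

View pics/w7c.png

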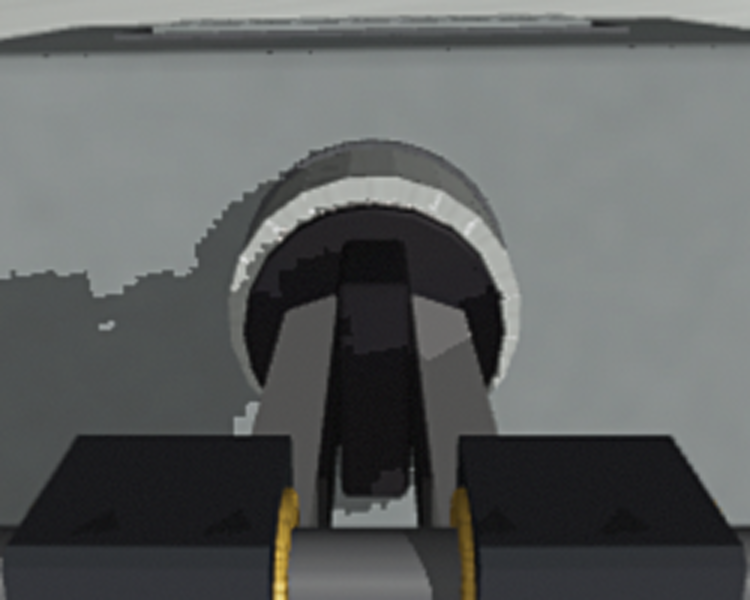

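Request:
step_arm(targets=[1,0,0,-0.0007,0,1,0,0,-0.0014,0,1,0,0,-0.0014,0,1,0,0,-0.0014,0])

```text
time_s: 15.72
tcp_pos: [0.5582, 0.1885, 0.2153]
tcp_rot: [0.056, 0.998, 0.0, -0.0]
contact_force: [0.7, 1.2, 0.5]
finger_gap: 0.145
```

```bash
python3 st.py
```

```text
gap 0.145 pos [0.5582 0.1885 0.2153] F [0.7 1.2 0.5] M [ 0.519 -0.194  0.307] t 15.7167 j [-0.69  0.28  0.31  1.81 -0.1   1.07  1.12]
cap above mouth mm 2.2839489849764973 (array([-0.0006, -0.0009, -0.0112]), 'tooly 83.59', 'twist', np.float64(-63.16081211861339), 'tilt', array([-2.e-04,  1.e-04, -1.e+00]))
```

Request:
step_arm(targets=[0.8,0,0,-0.0014,0,0.7,0,0,-0.0014,0,0.6,0,0,-0.0014,0,0.5,0,0,-0.0014,0,0.5,0,0,-0.0014,0,0.5,0,0,-0.0014,0,0.5,0,0,-0.0014,0,0.5,0,0,-0.0014,0,0.5,0,0,-0.0014,0,0.5,0,0,-0.0014,0,0.5,0,0,-0.0014,0,0.5,0,0,-0.0014,0])

```text
time_s: 16.72
tcp_pos: [0.5583, 0.1883, 0.2168]
tcp_rot: [0.056, 0.998, -0.0, -0.0]
contact_force: [-0.7, -0.4, -1.1]
finger_gap: 0.498
```

```bash
python3 st.py; python3 -c "
from h import *
save('wrist','w8'); crop('w8',130,120,380,320,3,'w8c')"
```

```text
gap 0.498 pos [0.5583 0.1883 0.2168] F [-0.7 -0.4 -1.1] M [0.05  0.03  0.062] t 16.7167 j [-0.69  0.28  0.31  1.81 -0.1   1.07  1.12]
cap above mouth mm 3.753181323154553 (array([-0.0005, -0.0007, -0.0097]), 'tooly 83.57', 'twist', np.float64(-63.17973917739667), 'tilt', array([-1.e-04, -0.e+00, -1.e+00]))
```

View pics/w8c.png

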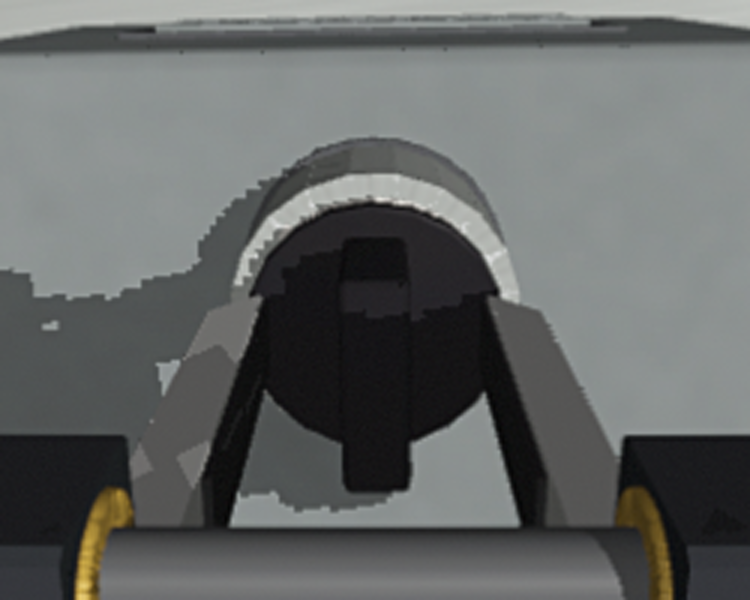

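The cap is released. The bar stays aligned, with its top edge at (375,285) and bottom edge at (377,490), and the fingers are clear. I'll retreat upward.

Request:
step_arm(targets=[0.5,0,0,-0.01,0,0.5,0,0,-0.03,0,0.5,0,0,-0.06,0,0.5,0,0,-0.09,0,0.5,0,0,-0.115,0,0.5,0,0,-0.12,0,0.5,0,0,-0.12,0,0.5,0,0,-0.12,0,0.5,0,0,-0.12,0,0.5,0,0,-0.12,0,0.5,0,0,-0.12,0])

```text
time_s: 17.68
tcp_pos: [0.558, 0.1882, 0.3358]
tcp_rot: [0.056, 0.998, -0.0, -0.001]
contact_force: [1.1, 0.2, -0.6]
finger_gap: 0.501
```

```bash
python3 - <<'E'
from h import *
s=telemetry.sense(); print(s['tcp_pos'],s['time_s'])
save('wrist','w9'); save('side','s9')
a=lambda f,x0,y0,x1,y1,s:cv2.resize(load(f)[0][y0:y1,x0:x1,::-1],None,fx=s,fy=s,interpolation=cv2.INTER_CUBIC)
cv2.imwrite('pics/c9.png',np.hstack([a('w9',155,90,355,290,2),a('s9',180,60,280,160,4)]))
q=cloud('w9').reshape(-1,3); q=q[np.hypot(q[:,0]-.558,q[:,1]-.188)<.045]
w=q[(q[:,2]>.232)&(q[:,2]<.255)]; print('bar',len(w),np.median(w[:,2]),cv2.minAreaRect((w[:,:2]*1000).astype(np.float32)))
w=q[(q[:,2]>.2085)&(q[:,2]<.222)]; print('disc',len(w),np.median(w[:,2]),cv2.minEnclosingCircle((w[:,:2]*1000).astype(np.float32)))
w=q[(abs(q[:,2]-.205)<.003)]; print('lip',np.median(w[:,2]))
E
```

```text
[0.55798407 0.1881866  0.33583488] 17.6833
bar 656 0.24401184453704344 ((559.8823852539062, 189.59373474121094), (13.944793701171875, 45.703697204589844), 83.85970306396484)
disc 1663 0.21421060063103914 ((560.0224609375, 189.68460083007812), 29.866722106933594)
lip 0.2051146151119856
```

View pics/c9.png

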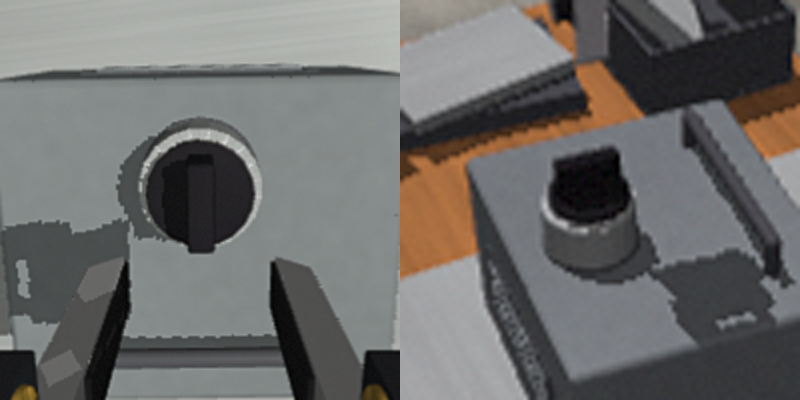

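View pics/s9.png

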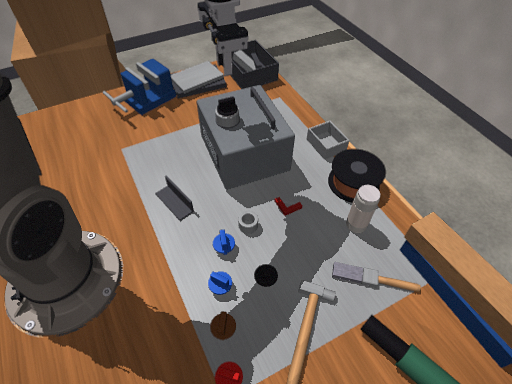

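```bash
python3 -c "
from h import *
print(r.sign_off())"
```

```text
the job is handed in; nothing more can be done
None
```

The wing-grip cap is in the coolant tank's neck, turned clockwise to the stop, and released. I handed the job in at about 18 s of the 66 s.

- **Seating:** I found the slots with the wrist camera, at about 56.7° in the world frame. The lugs went in without catching on the lip. I pressed the cap to about 1.2 mm above the mouth against the spring.
- **Locking:** I twisted it clockwise by about 63°. The stop came up as a clean couple of about 0.31 N m, just over the 0.3 N m you called plenty. When I eased off, the spring load passed to the lip, and then I let go and moved the arm about 12 cm up.
- **Last checks:** The cap rides about 2.7–3.2 mm above the mouth by depth (2.5 mm expected). The grip bar lies at −6.1°, against about −5.4° measured for the tank's x axis. The side view shows the other things where they were.
- **Disagreements:**
  - The wrist and fixed cameras differed by up to about 3 mm on positions. I corrected for this using the grasped cap and by feel.
  - One lug met its stop slightly before the other, with about 2.6 N of side force. I moved the cap about half a millimetre to even them out.

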